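Mount a gauge rod between centres and hold an inspection light to it

TASK

First lift the steel gauge rod out of its grey storage cradle, lay it in the two V rests of the bench with centres, and slide the tailstock in until the rod is held firmly between both cups. Then draw the yellow inspection light straight up out of its black holder, tip it over to lean about halfway between upright and level (45 degrees) with the lamp end lowest, and hold it there with the lamp pointing at the middle of the mounted rod from about 7 cm away, touching nothing. Finish while still holding the light up like that, and leave the brown vial and the black tub with the white lid where they stand.

Things in the scene. Friction and masses are not known exactly. Their poses are not given: they have to be found in the camera images.
- bench: Bench with centres, fixed: grey base 228 x 64 x 12 mm, blue headstock (72 mm high) at its -x end, sliding blue tailstock at its +x end, two aluminium V rests between (8 mm thick, at x = -38 and +38 mm, tops 26 mm wide). Origin on the table midway between the rests; x along the centre line to the tailstock, z up. Cups: 18 mm outside, bore 8 mm, mouths at x = -69 mm and (joint 0) +80 mm.
- bench_rest (a point): Point on the centre line midway between the V rests, 55 mm above the table, where the rod's centre is to be laid (up to 4 mm off towards the headstock or 8 mm towards the tailstock). Axes as the bench. A tall microscope stands beyond the headstock's end: its body fills the table from y = 0.09 m to the right, and its eyepieces reach out over x = 0.35 to 0.55 m above 0.3 m, so lean in from the left.
- tailstock (a joint): Tailstock slide, m: 0 fully out, grows as it moves towards the headstock (bench -x), stop at 0.038. It pushes the rod along the rests until the tips sit in both cups, at about 0.032, and can go no farther. Stays where left; sliding friction 2.5 N, the rod adds about 1 N.
- tail_tab (a point): Middle of the black grip tab on top of the tailstock, 87 mm above the table; moves with the tailstock. The tab is 12 mm thick along the bench's x, 26 mm wide along its y, and reaches from 72 to 99 mm above the table.
- rod_center (a point): Centre of the steel gauge rod: 14 mm diameter, 126 mm long with 8 mm pointed tips at both ends, 0.13 kg, with a thin brass band near each end. x along the rod (both ends alike). At the start it lies level in the cradle, its axis 42 mm above the table.
- cradle: Storage cradle of the rod: grey base 112 x 56 x 10 mm with two white V rests at x = -38 and +38 mm, fixed. Origin on the table under its middle, x along the rod.
- holder: Holder of the light: a black turned sleeve 42 mm in diameter and 55 mm high on a foot 70 mm in diameter and 7 mm thick, with an upright bore of 17 mm diameter, 47 mm deep, in its top; fixed. Origin on the table under the bore.
- light_lamp (a point): Lamp end (lens) of the yellow inspection light: a round pen 14 mm in diameter and 130 mm long, 0.045 kg, standing lamp down in the holder. This point is the centre of the lamp face; z runs along the pen from the lamp end to the tail, so the beam goes along -z.
- light_grip (a point): Point on the axis of the light 95 mm from its lamp end, a good place to grip it (35 mm below its tail). About 103 mm above the table, 48 mm above the holder's top, at the start. Axes as light_lamp.
- vial_mid (a point): Middle of a brown glass vial with black cap, 25 mm wide, 55 mm high, loose: a bystander.
- tub_mid (a point): Middle of a white-topped black objective tub, 41 mm wide, 58 mm high, loose, near the table's front edge: a bystander.
Things that resemble listed ones, but are neither listed nor needed, are in the scene too. Of the things shaped like the part that bears rod_center, the bare steel one is meant.

How it is judged:
By the outcome, as a careful person would: the job done as asked, in the order asked, and still so for the second after the job is handed in, while the arm keeps its last pose, push and grip.
It also fails if it takes over 58 s, if anything falls off the work surface, if the arm or the gripper's body presses on something with over 40 N, if the wrist force passes 120 N, or if a joint passes its speed limit or range.

ROBOT

A 6-joint arm with a two-finger parallel gripper is mounted at the origin on a cart in front of the work surface, level with it; the furniture and walls round the work are solid. World frame = base frame: x ahead of the robot, y to its left, z up, the work surface at z = 0. Lengths are in m, angles in degrees, forces in N, time in s.
With the tool pointing down it reaches from about 0.4 to 0.825 m from the base axis. Payload 7 kg.
Tool frame: the origin (TCP) lies on the front face of the gripper's body, between the roots of the fingers; the fingertips stand 66 mm ahead of it and the grasp point (between the pads) lies 47 mm ahead of it; z points along the fingers, y is the line along which they close (so a half turn about z gives the same grasp; the last joint's range is limited). The gripper opens to 88 mm and grips with 3 to 60 N. Pads are 19 mm wide; open, the fingers measure 130 mm over their backs; the gripper's body (78 mm by 193 mm) begins 47 mm behind the grasp point.
Start: joints at [88.871, 20.546, 0.682, 0, -70.136, -16.507], TCP at [0.205, 0.643, 0.292] pointing down, gripper open.
Joint ranges: [-176.03, 176.03], [-82.01, 121.73], [-58.28, 71.71], [-173.87, 95.51], [-174.79, -0.11], [-173.66, 173.66]. Speed limits (degrees/s): [136.94, 136.94, 172.46, 180, 180, 180].

INTERFACE

Orientations are given as [roll, pitch, yaw] about the fixed x, y, z axes, in that order (R = Rz(yaw) Ry(pitch) Rx(roll)).
In Python, from plant import ctrl gives the robot as it stands.
- The arm moves only by the tool send_rows, never from a script. Its argument "deltas" is a list of rows, each a list of 2 entries, a list of its own where there are three numbers: the shift along the tool's x, y, z each as a share of 800 mm, from -1 to 1, then the turn about the tool's z as a share of 90 degrees, from -1 to 1. A call has exactly 5 rows; each row is the pose to reach, as a shift and turn from the pose commanded when the call began, along the tool's axes at that moment; what a row does not reach only later rows make up. A row lasts 1/12 s, in which the tool goes at most 41.7 mm and 7.16 degrees, less where a joint would pass 70% of its speed; a pose out of reach is approached as far as the arm can. A call with a number of a shift or a turn outside -1 to 1 is refused whole. A call with a gripper value outside its range is refused whole. "gripper" is the opening, from 0 (shut) to 1 (fully open), set as the call begins (left out, the last holds). The fingers move at their own pace and stop on an object; the grip force is fixed at half the most. Time passes only in rows, so rows that repeat a pose let the fingers close, or fill a call up. It gives the time, the measured TCP pose, the force, the opening and the grip force at its end, in the units of the state.
- ctrl.get_obs(): the state, without advancing time (a new reading comes with each control period).
- ctrl.snapshot(name): name is "scene" or "top" or "wrist"; returns a dict with "color" (400x640x3 uint8, red, green, blue), "vertical_fov" (degrees; the focal length in pixels is half the picture's height over the tangent of half this angle, whatever the lens; pixels are square), "cx", "cy" (the principal point, pixels), "k1" (the pictures are not rectified: a ray, as slopes to the right and down, at radius r is drawn at 1 + k1 r^2 times it, then the intrinsics apply), "rvec" (rotation vector, rad) and "tvec" (3), from world to camera coordinates, as OpenCV has them. Camera axes: x right, y down, z forward; pixel columns grow to the right and rows downward; lengths in m; the calibration is good to about 2 mm. A picture is of the moment at which its call begins. There is no depth.
- ctrl.close_job(): hands the job in; it is judged then, once.
Trained networks look in a picture, given as the dict that the camera call returned (one of the last four; its "shot" number tells which), for a name from the list of things; names that differ only in an ending like _2 or _b are one class to them, and where a whole thing is asked for, a point or a joint stands for the part that bears it (a point fixed in the world has none). Each returns a list of dicts, best first, with "conf" (0 to 1); they miss things now and then, are a little off and sometimes report something else, mostly with a low value. They report only what shows in the picture. A call takes as long as a camera call. They do not tell look-alikes from the thing itself.
- ctrl.boxes_of(picture, thing): "xy" ([column, row] as shares, 0 to 1, of the picture: columns of its width, rows of its height, amid what is visible of it).
- ctrl.cut_out(picture, thing): "pixels" (400x640 bool, what is visible of it) and "xy" ([column, row] as shares, 0 to 1, of the picture: columns of its width, rows of its height, amid what is visible of it).
The state is a dict: "clock": time; "joint_pos": joint angles; "qvel": joint speeds; "tau": joint torques, N m; "tool_pos": TCP position; "orientation": TCP orientation; "force": force on the tool from outside, world axes, zero at the start; "moment": the same for the moment, N m; "opening": finger opening in m; "gripper_force": force on a finger pad.
Only numpy, scipy, OpenCV 4.12 (cv2) and the standard library are available. Lean on these libraries where they do the work, as an engineer would, in place of code of your own. Each camera call takes 0.05 s, during which the arm holds its last target. There are 200 camera calls.

## Working session

There is one attempt and no reset: what is moved stays moved. The work goes in short steps, Python scripts to look and compute and a tool call to move; the robot and the scene stay as the last step left them, time stands still between calls to the robot, and variables do not carry over. Pictures are saved under pics/ and viewed, at most 10 in all, crops included, and the job is handed in when it is done.

Besides the shell and the picture viewer there is one more tool, called after "Emit:" as name(argument=value, ...) on one line, values as JSON. send_rows: Moves the arm, as the interface text tells. Shift numbers are shares of 800 mm and turn numbers shares of 90 degrees, none past 1 either way. Its arguments: {"type":"object","properties":{"deltas":{"type":"array","items":{"type":"array"}},"gripper":{"type":"number"}},"required":["deltas"]}

```bash
ls; mkdir -p pics
cat > h.py <<'E'
import numpy as np, cv2
from scipy.spatial.transform import Rotation as R
from plant import ctrl
def cam(p):
    f=200/np.tan(np.radians(p["vertical_fov"])/2); M=cv2.Rodrigues(np.array(p["rvec"],float))[0]; return f,M,np.array(p["tvec"],float).ravel()
def ray(p,u,v):
    f,M,t=cam(p); d=np.array([(u-p["cx"])/f,(v-p["cy"])/f]); s=d.copy()
    for _ in range(30): s=d/(1+p["k1"]*(s@s))
    return -M.T@t, M.T@np.r_[s,1]
def at(p,u,v,z):
    c,d=ray(p,u,v); return c+d*(z-c[2])/d[2]
def proj(p,X):
    f,M,t=cam(p); q=M@np.array(X,float)+t; s=q[:2]/q[2]; s=s*(1+p["k1"]*(s@s)); return f*s+[p["cx"],p["cy"]]
def tri(*obs):
    A=np.zeros((3,3));b=np.zeros(3)
    for p,u,v in obs:
        c,d=ray(p,u,v); d/=np.linalg.norm(d); P=np.eye(3)-np.outer(d,d); A+=P;b+=P@c
    return np.linalg.solve(A,b)
def save(p,n): cv2.imwrite(f"pics/{n}.png",p["color"][:,:,::-1])
E
python3 - <<'E'
from h import *
np.set_printoptions(precision=3,suppress=True)
print(ctrl.get_obs())
P={}
for n in("scene","top"):
    p=ctrl.snapshot(n);P[n]=p;save(p,n+"0");print(n,p["vertical_fov"],p["cx"],p["cy"],p["k1"],"cam",-cam(p)[1].T@cam(p)[2])
    for th in("bench","tailstock","tail_tab","rod_center","cradle","holder","light_lamp","vial_mid","tub_mid"):
        print(th,[(round(d["conf"],2),np.round(np.array(d["xy"])*[640,400],1).tolist(), at(p,d["xy"][0]*640,d["xy"][1]*400,.04)) for d in ctrl.boxes_of(p,th)])
cv2.imwrite("pics/both.png",np.vstack([P["scene"]["color"],P["top"]["color"]])[:,:,::-1])
E
```

```text
pics
{'clock': 0.0, 'joint_pos': array([ 88.873,  20.591,   0.634,  -0.021, -70.135, -16.506]), 'qvel': array([ 0.018, -0.049,  0.016,  0.065,  0.051, -0.052]), 'tau': array([ -0.001, -58.272,  29.305,   6.997,   0.007,  -0.   ]), 'tool_pos': array([0.204, 0.643, 0.291]), 'orientation': array([179.906,  -0.007, -17.64 ]), 'force': array([-0.995, -0.304,  0.487]), 'moment': array([-0.032, -0.002,  0.01 ]), 'gripper_force': 0.0, 'opening': 0.08734950641528204}
scene 51.237516853426165 316.6230474330753 200.00494179660774 0.027045426898260467 cam [-0.139  0.777  0.469]
bench [(0.94, [326.8, 203.7], array([0.532, 0.244, 0.04 ]))]
tailstock []
tail_tab []
rod_center [(0.83, [260.1, 285.1], array([0.365, 0.517, 0.04 ])), (0.63, [381.0, 209.7], array([0.434, 0.168, 0.04 ]))]
cradle [(0.73, [383.8, 220.8], array([0.394, 0.2  , 0.04 ]))]
holder [(0.97, [304.9, 238.8], array([0.438, 0.373, 0.04 ])), (0.28, [384.5, 208.6], array([0.433, 0.158, 0.04 ]))]
light_lamp [(0.66, [379.3, 246.2], array([0.329, 0.278, 0.04 ]))]
vial_mid [(0.74, [219.2, 240.1], array([0.539, 0.508, 0.04 ])), (0.2, [304.9,
[... 241 characters left out ...]
ay([0.581, 0.263, 0.04 ]))]
tailstock [(0.62, [292.0, 146.8], array([0.589, 0.351, 0.04 ]))]
tail_tab [(0.6, [294.7, 144.7], array([0.594, 0.346, 0.04 ])), (0.17, [385.3, 222.3], array([0.434, 0.155, 0.04 ]))]
rod_center [(0.72, [218.1, 227.9], array([0.416, 0.499, 0.04 ])), (0.63, [387.1, 215.6], array([0.448, 0.151, 0.04 ]))]
cradle [(0.69, [381.7, 221.3], array([0.436, 0.163, 0.04 ]))]
holder [(0.62, [290.6, 210.5], array([0.455, 0.351, 0.04 ]))]
light_lamp [(0.55, [287.8, 202.3], array([0.472, 0.357, 0.04 ]))]
vial_mid [(0.72, [289.0, 209.4], array([0.457, 0.354, 0.04 ])), (0.53, [220.1, 159.7], array([0.558, 0.501, 0.04 ]))]
tub_mid [(0.57, [331.6, 267.7], array([0.34 , 0.265, 0.04 ]))]
```

View pics/scene0.png

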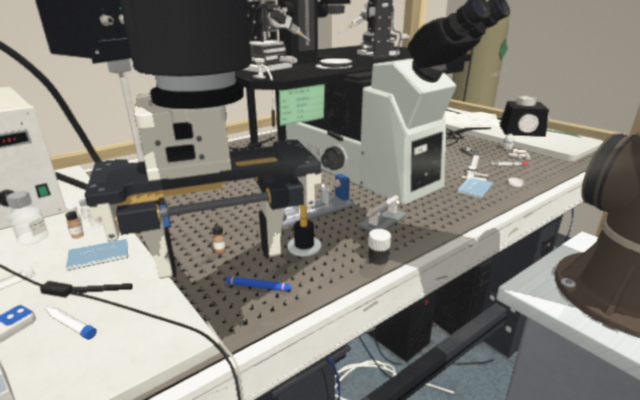

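View pics/top0.png

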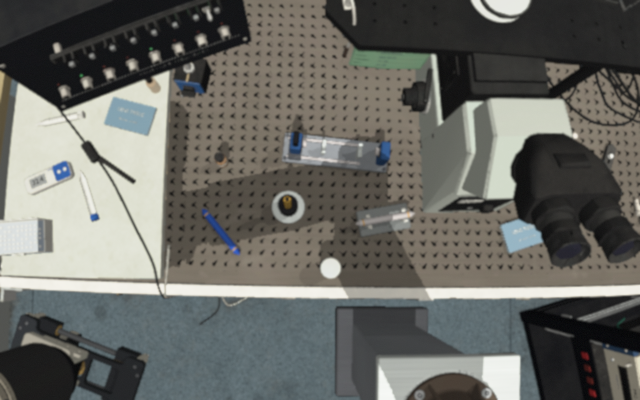

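The scene shot shows the gripper in the foreground, with the holder and yellow pen at (304,238), tub at (377,245), cradle with rod at (383,212) and a blue look-alike rod at (258,284). The top shot shows the bench at (337,152), holder at (289,206), tub at (331,268) and vial at (222,155).

Rod candidates:
- **Steel rod in the cradle:** top (387,216). I choose this one because it is bare steel.
- **Blue rod on the table:** top (220,230).
- **White/blue markers on the left desk:** top (88,197).

I'll check the choice in one crop.

Run:
```python
from h import *
p=ctrl.snapshot("top")
c=p["color"][115:275,265:425,::-1]
a=cv2.resize(c,None,fx=3.7,fy=3.7,interpolation=cv2.INTER_CUBIC)
cv2.imwrite("pics/crop1.png",a)
for n in ("rod_center","cradle","bench","holder","light_lamp","tail_tab"):
    for d in ctrl.cut_out(p,n):
        ys,xs=np.nonzero(d["pixels"])
        if len(xs)<5: continue
        print(n,round(d["conf"],2),np.round(cv2.minAreaRect(np.c_[xs,ys].astype(np.float32))[0],1),cv2.minAreaRect(np.c_[xs,ys].astype(np.float32))[1:],len(xs))
```

```text
rod_center 0.73 [385.  218.2] ((7.753188610076904, 57.056617736816406), 80.13418579101562) 413
rod_center 0.58 [220.4 231.6] ((56.99336242675781, 6.729090690612793), 50.79279708862305) 368
rod_center 0.2 [287.5 207.5] ((31.0, 31.0), 90.0) 718
cradle 0.77 [382.9 219. ] ((27.422645568847656, 52.51454544067383), 79.50852966308594) 1037
bench 0.58 [335.9 151.3] ((106.78729248046875, 31.693851470947266), 6.34019136428833) 3093
holder 0.81 [287.5 206.5] ((31.0, 31.0), 90.0) 712
light_lamp 0.49 [286.5 201.5] ((11.0, 7.0), 90.0) 77
tail_tab 0.65 [297.  145.3] ((17.337753295898438, 28.601768493652344), 6.34019136428833) 406
```

View pics/crop1.png

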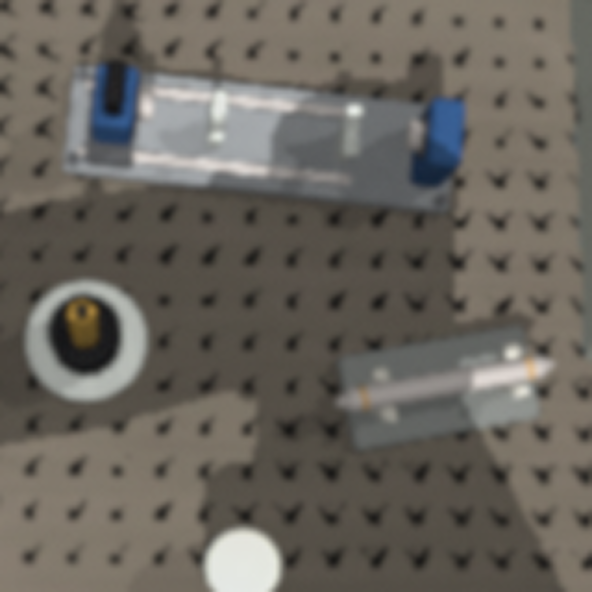

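The crop confirms it: the bare steel rod with two brass bands lies in the grey cradle at top px (385,218). The bench's black tab (tailstock) is at (296,139), and the V rests are near (324,145) and (360,150).

```bash
cat > t.py <<'E'
from h import *
np.set_printoptions(precision=4,suppress=True)
def go(pos,yaw=None):
    "shares from present pose to TCP world pos / yaw"
    o=ctrl.get_obs(); r=R.from_euler("xyz",o["orientation"],degrees=True)
    y0=o["orientation"][2]
    d=r.inv().apply(np.array(pos)-o["tool_pos"])/.8
    t=0 if yaw is None else -(((yaw-y0+90)%180)-90)/90
    print("clock",o["clock"],"pos",o["tool_pos"],"yaw",y0,"-> shares",d,"turn",t)
E
python3 - <<'E'
from t import *
p=ctrl.snapshot("top")
q=lambda u,v,z:at(p,265+u/3.7,115+v/3.7,z)
a,b=q(337,401,.042),q(553,365,.042)
print("rod",(a+b)/2,np.linalg.norm(a-b),np.degrees(np.arctan2(*(a-b)[1::-1])))
a,b=q(218,112,.055),q(352,128,.055)
print("rests",a,b,(a+b)/2,np.linalg.norm(a-b),np.degrees(np.arctan2(*(a-b)[1::-1])))
for n,c in dict(cupL=(147,106,.055),cupR=(414,134,.055),tab=(115,88,.099),c1=(78,66,.012),c2=(67,172,.012),c3=(447,210,.012),foot=(87,341,.007),tub=(242,567,.058)).items(): print(n,q(*c))
s=ctrl.snapshot("scene");
print("pen tail tri",tri((p,265+80/3.7,115+307/3.7),(s,304,206)))
go([.5,.3,.33],0)
E
```

```text
rod [0.4421 0.1549 0.042 ] 0.1245431478806927 100.39250660573558
rests [0.5903 0.2854 0.055 ] [0.5832 0.21   0.055 ] [0.5867 0.2477 0.055 ] 0.07567424536772335 84.63629924922233
cupL [0.5927 0.3251 0.055 ]
cupR [0.5808 0.1749 0.055 ]
tab [0.5905 0.3429 0.099 ]
c1 [0.6272 0.3654 0.012 ]
c2 [0.5634 0.3701 0.012 ]
c3 [0.5465 0.1475 0.012 ]
foot [0.4654 0.3563 0.007 ]
tub [0.3391 0.2692 0.058 ]
pen tail tri [0.471  0.3555 0.0941]
clock 1.45 pos [0.2045 0.6433 0.2922] yaw -17.635547195480093 -> shares [ 0.482   0.297  -0.0473] turn -0.19595052439422317
```

Emit:
send_rows(deltas=[[[0.185,0.18,0.0215],0],[[0.185,0.18,0.0215],0],[[0.185,0.18,0.0215],0],[[0.185,0.18,0.0215],0],[[0.185,0.18,0.0215],0]])

```text
clock: 1.87
tool_pos: [0.3025, 0.4593, 0.2749]
orientation: [-180.0, -0.0, -17.6]
force: [0.2, -0.3, -0.3]
opening: 0.0876
gripper_force: 0.0
```

Emit:
send_rows(deltas=[[[0.185,0.18,0.0215],0],[[0.185,0.18,0.0215],0],[[0.185,0.18,0.0215],0],[[0.185,0.18,0.0215],0],[[0.185,0.18,0.0215],0]])

```text
clock: 2.28
tool_pos: [0.3998, 0.2772, 0.2581]
orientation: [-179.9, -0.0, -17.6]
force: [0.9, 0.4, -1.1]
opening: 0.0876
gripper_force: 0.0
```

Emit:
send_rows(deltas=[[[0.08,0.078,0.0095],0.39],[[0.08,0.078,0.0095],0.39],[[0.08,0.078,0.0095],0.39],[[0.08,0.078,0.0095],0.39],[[0.08,0.078,0.0095],0.39]])

```text
clock: 2.7
tool_pos: [0.4419, 0.199, 0.2503]
orientation: [-180.0, -0.0, -53.2]
force: [0.2, 0.3, -0.7]
opening: 0.0875
gripper_force: 0.0
```

Emit:
send_rows(deltas=[[[0,0,0],0.3],[[0,0,0],0.3],[[0,0,0],0.3],[[0,0,0],0.3],[[0,0,0],0.3]])

```text
clock: 3.12
tool_pos: [0.4414, 0.2002, 0.2503]
orientation: [-180.0, 0.0, -80.0]
force: [-0.1, -0.3, 0.7]
opening: 0.0875
gripper_force: 0.0
```

Run:
```python
from t import *
o=ctrl.get_obs();print(o["joint_pos"],o["orientation"],o["force"])
p=ctrl.snapshot("wrist");save(p,"w1");print(p["vertical_fov"],"cam",-cam(p)[1].T@cam(p)[2],cam(p)[1][2])
print(proj(p,[.4421,.1549,.042]),proj(p,[.5867,.2465,.055]))
for n in("rod_center","bench","holder","tailstock","cradle"):
  print(n,[(round(d["conf"],2),np.array(d["xy"])*[640,400]) for d in ctrl.boxes_of(p,n)])
go([.442,.155,.2],-79.6)
```

```text
[ 47.7041   4.3822 -26.2031  -0.0033 -59.3978 -37.6954] [-179.9884    0.0126  -79.993 ] [-0.0749 -0.3225  0.6866]
70.57606270316312 cam [0.4532 0.1286 0.3433] [-0.047   0.2702 -0.9617]
[325.6404 146.9241] [177.8246 209.8087]
rod_center [(0.65, array([325.504, 146.6  ]))]
bench [(0.89, array([196.288, 176.8  ]))]
holder [(0.81, array([278.272, 301.8  ]))]
tailstock []
cradle [(0.64, array([321.088, 143.52 ]))]
clock 3.4167 pos [0.4414 0.2003 0.2502] yaw -79.62850143825906 -> shares [0.0558 0.0095 0.0627] turn -0.00031668264732300286
```

View pics/w1.png

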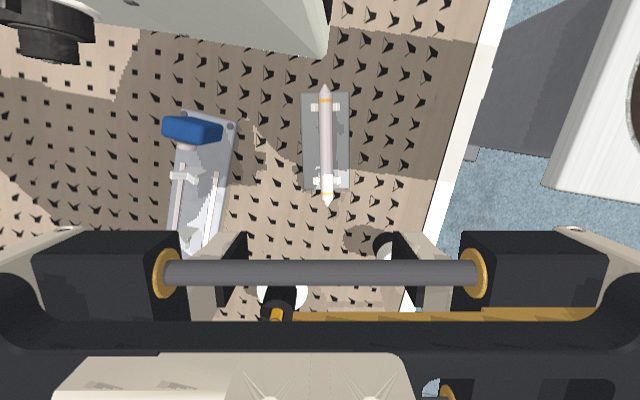

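Wrist view: the rod's tips are at (325,86) and (327,206), and it lies in the cradle exactly where predicted. The microscope body is near the camera side, so I'll turn the gripper half round to keep the camera on the left side.

Run:
```python
from t import *
p=ctrl.snapshot("wrist")
a,b=at(p,327.5,206.5,.042),at(p,324.7,85.5,.042)
print("rod",(a+b)/2,np.linalg.norm(a-b),np.degrees(np.arctan2(*(a-b)[1::-1])))
for d in ctrl.cut_out(p,"rod_center")[:1]:
    ys,xs=np.nonzero(d["pixels"]); W=np.array([at(p,x+.5,y+.5,.045) for x,y in zip(xs,ys)]); r=cv2.fitLine(W[:,:2].astype(np.float32),cv2.DIST_HUBER,0,.01,.01).ravel(); print(W.mean(0),np.degrees(np.arctan2(r[1],r[0])),len(xs))
```

```text
rod [0.4413 0.1575 0.042 ] 0.12585346664663935 101.99969855772035
[0.4419 0.1531 0.045 ] -78.67757 1535
```

Emit:
send_rows(deltas=[[[0,0,0],-0.39],[[0,0,0],-0.39],[[0,0,0],-0.39],[[0,0,0],-0.39],[[0,0,0],-0.39]])

```text
clock: 3.93
tool_pos: [0.4414, 0.2003, 0.2502]
orientation: [-180.0, -0.0, -44.2]
force: [-0.2, 0.0, -0.0]
opening: 0.0877
gripper_force: 0.0
```

Emit:
send_rows(deltas=[[[0,0,0],-0.39],[[0,0,0],-0.39],[[0,0,0],-0.39],[[0,0,0],-0.39],[[0,0,0],-0.39]])

```text
clock: 4.35
tool_pos: [0.4415, 0.2003, 0.2502]
orientation: [-180.0, -0.0, -9.1]
force: [-0.5, 0.4, -0.2]
opening: 0.0876
gripper_force: 0.0
```

Emit:
send_rows(deltas=[[[0,0,0],-0.39],[[0,0,0],-0.39],[[0,0,0],-0.39],[[0,0,0],-0.39],[[0,0,0],-0.39]])

```text
clock: 4.77
tool_pos: [0.4414, 0.2003, 0.2502]
orientation: [180.0, -0.0, 26.0]
force: [-0.3, 0.4, -0.1]
opening: 0.0878
gripper_force: 0.0
```

Emit:
send_rows(deltas=[[[0,0,0],-0.39],[[0,0,0],-0.39],[[0,0,0],-0.39],[[0,0,0],-0.39],[[0,0,0],-0.39]])

```text
clock: 5.18
tool_pos: [0.4414, 0.2003, 0.2502]
orientation: [180.0, 0.0, 61.1]
force: [0.2, -0.2, -0.8]
opening: 0.0873
gripper_force: 0.0
```

Emit:
send_rows(deltas=[[[0,0,0],-0.39],[[0,0,0],-0.39],[[0,0,0],-0.39],[[0,0,0],-0.39],[[0,0,0],-0.39]])

```text
clock: 5.6
tool_pos: [0.4414, 0.2003, 0.2501]
orientation: [-180.0, 0.0, 96.2]
force: [0.1, -0.7, -0.8]
opening: 0.0874
gripper_force: 0.0
```

Run:
```python
from t import *
go([.442,.155,.2],100.3)
go([.442,.155,.089],100.3)
```

```text
clock 5.6 pos [0.4414 0.2003 0.2501] yaw 96.17435884973013 -> shares [-0.0563 -0.0054  0.0627] turn -0.04584045722522079
clock 5.6 pos [0.4414 0.2003 0.2501] yaw 96.17435884973013 -> shares [-0.0563 -0.0054  0.2014] turn -0.04584045722522079
```

Emit:
send_rows(deltas=[[[-0.02,-0.002,0.025],-0.056],[[-0.04,-0.004,0.05],-0.056],[[-0.0551,-0.0055,0.0627],-0.056],[[-0.0551,-0.0055,0.0627],-0.056],[[-0.0551,-0.0055,0.0627],-0.056]])

```text
clock: 6.02
tool_pos: [0.4415, 0.1555, 0.1998]
orientation: [-180.0, 0.0, 100.8]
force: [0.4, 0.4, 0.7]
opening: 0.0876
gripper_force: 0.0
```

Emit:
send_rows(deltas=[[[0,0,0.04],0],[[0,0,0.08],0],[[0,0,0.11],0],[[0,0,0.13],0],[[0,0,0.138],0]])

```text
clock: 6.43
tool_pos: [0.4413, 0.1563, 0.0881]
orientation: [-179.9, 0.1, 100.8]
force: [-0.1, -0.2, 0.8]
opening: 0.0878
gripper_force: 0.0
```

Emit:
send_rows(deltas=[[[0,0,0],0],[[0,0,0],0],[[0,0,0],0],[[0,0,0],0],[[0,0,0],0]], gripper=0)

```text
clock: 6.85
tool_pos: [0.442, 0.1564, 0.0907]
orientation: [179.9, -0.1, 100.8]
force: [-0.2, -0.1, -0.3]
opening: 0.0599
gripper_force: 0.0
```

Emit:
send_rows(deltas=[[[0,0,0],0],[[0,0,0],0],[[0,0,0],0],[[0,0,0],0],[[0,0,0],0]])

```text
clock: 7.27
tool_pos: [0.4415, 0.1559, 0.0896]
orientation: [180.0, 0.0, 100.8]
force: [0.2, -0.5, 0.5]
opening: 0.0266
gripper_force: 0.0
```

Emit:
send_rows(deltas=[[[0,0,0],0],[[0,0,0],0],[[0,0,0],0],[[0,0,0],0],[[0,0,0],0]])

```text
clock: 7.68
tool_pos: [0.4422, 0.1564, 0.0899]
orientation: [179.9, -0.0, 100.8]
force: [3.8, 0.1, 0.2]
opening: 0.013
gripper_force: 30.0
```

Emit:
send_rows(deltas=[[[0,0,-0.005],0],[[0,0,-0.02],0],[[0,0,-0.05],0],[[0,0,-0.09],0],[[0,0,-0.12],0]])

```text
clock: 8.1
tool_pos: [0.4406, 0.1553, 0.187]
orientation: [-179.9, 0.0, 100.8]
force: [1.9, 0.2, -1.1]
opening: 0.0131
gripper_force: 30.0
```

Run:
```python
from t import *
p=ctrl.snapshot("wrist");save(p,"w2")
T=ctrl.get_obs()["tool_pos"]; print("expected rod",proj(p,T-[0,0,.047]))
for n in("rod_center","bench","tail_tab"):
  print(n,[(round(d["conf"],2),np.array(d["xy"])*[640,400]) for d in ctrl.boxes_of(p,n)])
go([.5867,.2465,.2],85.2)
```

```text
expected rod [325.3881 263.9514]
rod_center [(0.93, array([320.128, 217.32 ])), (0.49, array([501.184, 112.92 ]))]
bench [(0.68, array([502.528, 112.48 ]))]
tail_tab [(0.57, array([570.368,  14.4  ]))]
clock 8.3 pos [0.4408 0.1556 0.1858] yaw 100.77379048042383 -> shares [ 0.0775  0.2004 -0.0177] turn 0.1730421164491536
```

View pics/w2.png

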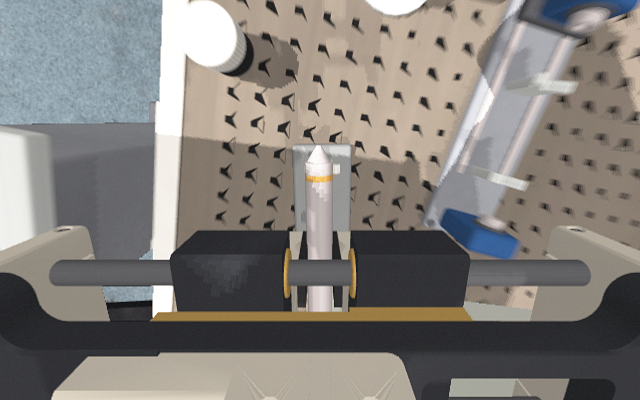

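The rod is gripped at mid-length, with its tip at (319,145), clear of the cradle. The bench is at right, with V rests at about (550,83) and (500,180). I'll zoom in for a better bench pose.

Run:
```python
from t import *
import pickle
p=ctrl.snapshot("wrist"); pickle.dump(p,open("w2.pkl","wb"))
cv2.imwrite("pics/w2c.png",cv2.resize(p["color"][0:240,430:640,::-1],None,fx=2.5,fy=2.5,interpolation=cv2.INTER_CUBIC))
tip=at(p,319,145,.139);T=ctrl.get_obs()["tool_pos"];print("tip from grasp",tip,np.linalg.norm((tip-T)[:2]))
bx=np.array([np.cos(np.radians(85.2)),np.sin(np.radians(85.2)),0])
for s,z in((.038,.058),(-.038,.058),(-.069,.055),(.08,.055)):
    print(s,proj(p,np.array([.5867,.2465,z])+s*bx), (proj(p,np.array([.5867,.2465,z])+s*bx)-[430,0])*2.5)
```

```text
tip from grasp [0.428  0.2174 0.139 ] 0.06327882695140935
0.038 [554.7546  85.6924] [311.8864 214.2311]
-0.038 [508.5401 184.0551] [196.3502 460.1378]
-0.069 [489.8618 218.1498] [149.6546 545.3744]
0.08 [580.524   24.0872] [376.3099  60.2179]
```

View pics/w2c.png

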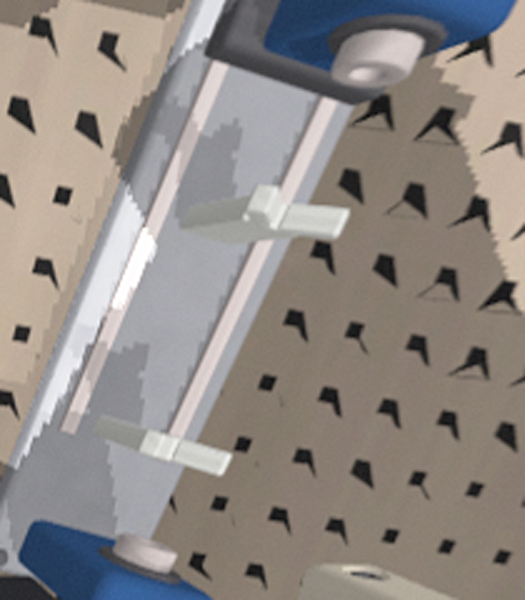

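The tail cup mouth is at crop (370,70) and the head cup at (148,544). Both agree with the predicted line to about 1 mm across and 3 mm along, so I can place the rod.

Emit:
send_rows(deltas=[[[0.01,0.03,-0.0177],0.03],[[0.028,0.072,-0.0177],0.07],[[0.046,0.12,-0.0177],0.11],[[0.064,0.167,-0.0177],0.15],[[0.0775,0.2004,-0.0177],0.173]])

```text
clock: 8.77
tool_pos: [0.589, 0.2478, 0.1974]
orientation: [-179.9, 0.1, 85.0]
force: [-0.1, 0.8, -0.5]
opening: 0.0132
gripper_force: 30.0
```

Emit:
send_rows(deltas=[[[0,0,0.0],0],[[0,0,0.02],0],[[0,0,0.045],0],[[0,0,0.065],0],[[0,0,0.075],0]])

```text
clock: 9.18
tool_pos: [0.5853, 0.2456, 0.1353]
orientation: [-179.7, 0.2, 85.2]
force: [-0.2, 0.0, -2.3]
opening: 0.0132
gripper_force: 30.0
```

Run:
```python
from t import *
p=ctrl.snapshot("wrist");save(p,"w3")
c=p["color"][0:300,170:490,::-1]
cv2.imwrite("pics/w3c.png",cv2.resize(c,None,fx=2,fy=2,interpolation=cv2.INTER_CUBIC))
o=ctrl.get_obs();T=o["tool_pos"];a=np.radians(o["orientation"][2]);bx=np.array([np.cos(a),np.sin(a),0])
print("rod tip",(proj(p,T-[0,0,.048]+.063*bx)-[170,0])*2)
b=np.radians(85.2);bx=np.array([np.cos(b),np.sin(b),0])
for s,z in((.038,.058),(.08,.055)): print(s,(proj(p,np.array([.5867,.245,z])+s*bx)-[170,0])*2)
go([.5867,.2465,.103],85.2)
```

```text
rod tip [304.0663 287.9704]
0.038 [308.7776 363.7647]
0.08 [309.1317 220.6489]
clock 9.2333 pos [0.5852 0.2455 0.1348] yaw 85.19262347596346 -> shares [0.0016 0.002  0.0398] turn -8.196137818382946e-05
```

View pics/w3c.png

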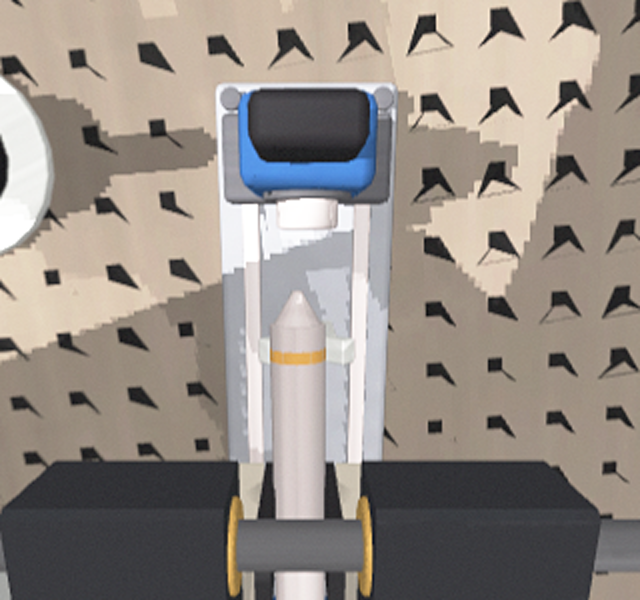

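Tip at (298,290), V rest centred at column 307 and tail cup at (307,215). The rod needs about 2 mm towards +x. I'll let it settle first.

Emit:
send_rows(deltas=[[[0,0.0015,0],0],[[0,0.0028,0],0],[[0,0.0028,0],0],[[0,0.0028,0],0],[[0,0.0028,0],0]])

```text
clock: 9.65
tool_pos: [0.5899, 0.2469, 0.1407]
orientation: [179.9, -0.1, 85.2]
force: [-0.4, -0.3, -1.6]
opening: 0.0127
gripper_force: 30.0
```

Run:
```python
from t import *
p=ctrl.snapshot("wrist")
im=p["color"].astype(int)
o=ctrl.get_obs();T=o["tool_pos"];a=np.radians(o["orientation"][2]);bx=np.array([np.cos(a),np.sin(a),0])
print(o["orientation"],o["qvel"],"pred tip",proj(p,T-[0,0,.048]+.063*bx),"lowered",proj(p,[*(T+.063*bx)[:2],.055]))
m=ctrl.cut_out(p,"rod_center")
for d in m:
    ys,xs=np.nonzero(d["pixels"]);print(d["conf"],len(xs),ys.min(),ys.max(),[(r,xs[ys==r].min(),xs[ys==r].max()) for r in range(ys.min(),ys.max(),15) if (ys==r).any()])
b=np.radians(85.2);bx=np.array([np.cos(b),np.sin(b),0])
for s,z in((.038,.058),(.08,.055)): print(s,proj(p,np.array([.5862,.244,z])+s*bx))
go([.5877,.2465,.103],85.2)
```

```text
[179.9487  -0.0498  85.2379] [-0.0161  0.1217 -0.2311 -0.0245  0.0008 -0.0971] pred tip [321.4177 144.4049] lowered [320.9593 139.4461]
0.93 3467 146 311 [(146, np.int64(317), np.int64(319)), (161, np.int64(306), np.int64(329)), (176, np.int64(305), np.int64(332)), (191, np.int64(304), np.int64(332)), (206, np.int64(306), np.int64(332)), (221, np.int64(306), np.int64(332)), (236, np.int64(306), np.int64(333)), (251, np.int64(308), np.int64(331)), (296, np.int64(307), np.int64(331))]
0.038 [315.8437 184.9463]
0.08 [315.5982 116.1841]
clock 9.75 pos [0.5897 0.2468 0.1404] yaw 85.23611970281557 -> shares [-0.0006 -0.0025  0.0468] turn 0.00040133003128409606
```

Emit:
send_rows(deltas=[[[0,-0.0012,0.008],0],[[0,-0.0012,0.016],0],[[0,-0.0012,0.022],0],[[0,-0.0012,0.022],0],[[0,-0.0012,0.022],0]])

```text
clock: 10.17
tool_pos: [0.5883, 0.2466, 0.1214]
orientation: [-179.9, 0.1, 85.2]
force: [-0.1, 0.2, -0.6]
opening: 0.0129
gripper_force: 30.0
```

Emit:
send_rows(deltas=[[[0,0,0],0],[[0,0,0],0],[[0,0,0],0],[[0,0,0],0],[[0,0,0],0]])

```text
clock: 10.58
tool_pos: [0.5887, 0.2468, 0.1224]
orientation: [180.0, -0.0, 85.2]
force: [-0.2, 0.1, -2.0]
opening: 0.0133
gripper_force: 30.0
```

Run:
```python
from t import *
p=ctrl.snapshot("wrist")
c=p["color"][20:240,230:410,::-1]
cv2.imwrite("pics/w4c.png",cv2.resize(c,None,fx=2.7,fy=2.7,interpolation=cv2.INTER_CUBIC))
go([.5877,.2465,.103],85.2)
```

```text
clock 10.6333 pos [0.5887 0.2468 0.1223] yaw 85.2349469393036 -> shares [-0.0005 -0.0012  0.0241] turn 0.0003882993255954956
```

View pics/w4c.png

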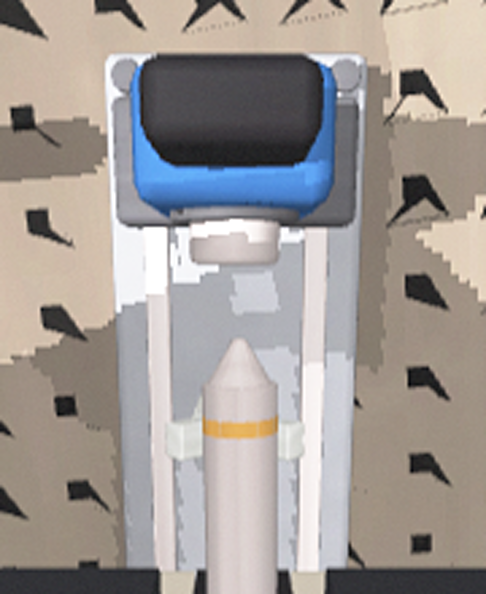

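Rod column is ~239 against 235 for rest and cup, a 0.8 mm correction. Then I lower and release.

Emit:
send_rows(deltas=[[[0,-0.001,0.005],0],[[0,-0.001,0.01],0],[[0,-0.001,0.015],0],[[0,-0.001,0.02],0],[[0,-0.001,0.0235],0]])

```text
clock: 11.05
tool_pos: [0.5876, 0.2467, 0.1027]
orientation: [-180.0, 0.0, 85.2]
force: [-9.3, -0.2, 23.2]
opening: 0.013
gripper_force: 30.0
```

Emit:
send_rows(deltas=[[[0,0,0],0],[[0,0,0],0],[[0,0,0],0],[[0,0,0],0],[[0,0,0],0]])

```text
clock: 11.47
tool_pos: [0.5875, 0.2467, 0.1032]
orientation: [-180.0, 0.0, 85.2]
force: [-2.9, 0.4, -0.4]
opening: 0.0129
gripper_force: 30.0
```

Emit:
send_rows(deltas=[[[0,0,0],0],[[0,0,0],0],[[0,0,0],0],[[0,0,0],0],[[0,0,0],0]], gripper=0.5)

```text
clock: 11.88
tool_pos: [0.5881, 0.247, 0.1035]
orientation: [180.0, -0.0, 85.2]
force: [-0.7, -0.4, 0.2]
opening: 0.0403
gripper_force: 0.0
```

Emit:
send_rows(deltas=[[[0,0,-0.01],0],[[0,0,-0.04],0],[[0,0,-0.08],0],[[0,0,-0.11],0],[[0,0,-0.12],0]])

```text
clock: 12.3
tool_pos: [0.5895, 0.2478, 0.2046]
orientation: [179.7, -0.2, 85.3]
force: [0.7, 1.0, -0.7]
opening: 0.0437
gripper_force: 0.0
```

Emit:
send_rows(deltas=[[[0.03,0,0],0],[[0.07,0,0],0],[[0.11,0,0],0],[[0.14,0,0],0],[[0.15,0,0],0]], gripper=0)

```text
clock: 12.72
tool_pos: [0.5978, 0.3696, 0.1994]
orientation: [180.0, -0.0, 85.3]
force: [0.5, 0.1, 1.0]
opening: 0.0159
gripper_force: 0.0
```

Emit:
send_rows(deltas=[[[0,0,0],0],[[0,0,0],0],[[0,0,0],0],[[0,0,0],0],[[0,0,0],0]])

```text
clock: 13.13
tool_pos: [0.5979, 0.3654, 0.1997]
orientation: [180.0, -0.0, 85.2]
force: [0.1, -0.2, -0.6]
opening: 0.0002
gripper_force: 0.0
```

Run:
```python
from t import *
p=ctrl.snapshot("top");s=ctrl.snapshot("scene")
a=cv2.resize(p["color"][100:230,250:430,::-1],None,fx=3,fy=3,interpolation=cv2.INTER_CUBIC)
cv2.imwrite("pics/t2.png",a)
for n in ("rod_center","tail_tab","light_lamp","holder"):
    print(n,[(round(d["conf"],2),np.array(d["xy"])*[640,400]) for d in ctrl.boxes_of(p,n)],[(round(d["conf"],2),np.array(d["xy"])*[640,400]) for d in ctrl.boxes_of(s,n)])
print("exp",proj(p,[.5867,.2465,.055]), ctrl.get_obs()["opening"])
b=np.radians(85.2);bx=np.array([np.cos(b),np.sin(b),0])
go(np.array([.5862,.244,.145])+.124*bx,85.2)
```

```text
rod_center [(0.85, array([347.072, 146.68 ]))] [(0.76, array([259.584, 287.8  ])), (0.48, array([315.008, 193.68 ]))]
tail_tab [] [(0.95, array([273.92, 202.4 ]))]
light_lamp [(0.42, array([288.576, 203.68 ])), (0.23, array([300.672, 146.32 ]))] [(0.6, array([301.504, 206.68 ])), (0.34, array([378.176, 246.08 ]))]
holder [(0.91, array([292.416, 205.92 ]))] [(0.67, array([305.024, 241.2  ])), (0.33, array([275.584, 204.4  ]))]
exp [342.6289 147.4623] 0.0003099393442733007
clock 13.6333 pos [0.5978 0.3665 0.1994] yaw 85.23714754046763 -> shares [ 0.0012 -0.0016  0.0679] turn 0.00041275044964032126
```

View pics/t2.png

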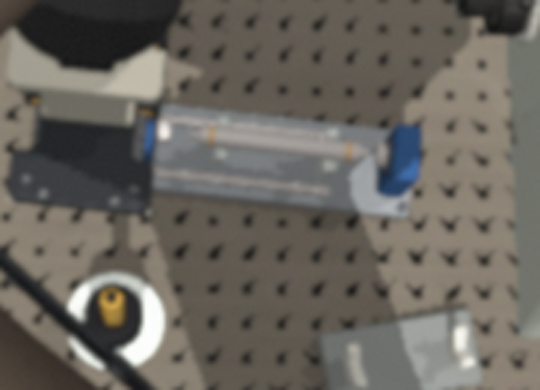

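The rod lies in both rests, and the gripper is over the tailstock. I'll lower outside the tab with a little more clearance.

Emit:
send_rows(deltas=[[[0.012,-0.0016,0],0],[[0.012,-0.0016,0.02],0],[[0.012,-0.0016,0.04],0],[[0.012,-0.0016,0.055],0],[[0.012,-0.0016,0.068],0]])

```text
clock: 14.05
tool_pos: [0.597, 0.3764, 0.1436]
orientation: [-180.0, 0.0, 85.2]
force: [0.3, -0.1, -0.4]
opening: 0.0007
gripper_force: 0.0
```

Emit:
send_rows(deltas=[[[-0.003,0,0],0],[[-0.006,0,0],0],[[-0.009,0,0],0],[[-0.012,0,0],0],[[-0.015,0,0],0]])

```text
clock: 14.47
tool_pos: [0.5967, 0.3641, 0.146]
orientation: [179.9, -0.1, 85.2]
force: [-0.1, -0.1, -0.9]
opening: 0.0002
gripper_force: 0.0
```

Emit:
send_rows(deltas=[[[-0.002,0,0],0],[[-0.004,0,0],0],[[-0.006,0,0],0],[[-0.008,0,0],0],[[-0.01,0,0],0]])

```text
clock: 14.88
tool_pos: [0.5959, 0.3567, 0.1455]
orientation: [180.0, -0.1, 85.3]
force: [-0.8, 2.3, 1.3]
opening: 0.0004
gripper_force: 1.3
```

Emit:
send_rows(deltas=[[[-0.002,0,0],0],[[-0.004,0,0],0],[[-0.006,0,0],0],[[-0.008,0,0],0],[[-0.01,0,0],0]])

```text
clock: 15.3
tool_pos: [0.5951, 0.3482, 0.1451]
orientation: [180.0, -0.0, 85.2]
force: [0.6, 2.6, 1.4]
opening: 0.0004
gripper_force: 1.3
```

Emit:
send_rows(deltas=[[[-0.002,0,0],0],[[-0.004,0,0],0],[[-0.006,0,0],0],[[-0.008,0,0],0],[[-0.01,0,0],0]])

```text
clock: 15.72
tool_pos: [0.5945, 0.3403, 0.145]
orientation: [180.0, -0.0, 85.2]
force: [0.5, 3.3, 1.9]
opening: 0.0004
gripper_force: 1.8
```

Emit:
send_rows(deltas=[[[-0.002,0,0],0],[[-0.004,0,0],0],[[-0.006,0,0],0],[[-0.007,0,0],0],[[-0.008,0,0],0]])

```text
clock: 16.13
tool_pos: [0.5939, 0.3338, 0.145]
orientation: [180.0, -0.0, 85.2]
force: [2.5, 4.4, 1.8]
opening: 0.0003
gripper_force: 1.8
```

Emit:
send_rows(deltas=[[[-0.001,0,0],0],[[-0.002,0,0],0],[[-0.003,0,0],0],[[-0.004,0,0],0],[[-0.004,0,0],0]])

```text
clock: 16.55
tool_pos: [0.5937, 0.3317, 0.1451]
orientation: [180.0, -0.1, 85.2]
force: [1.6, 6.8, 0.4]
opening: 0.0005
gripper_force: 3.6
```

Emit:
send_rows(deltas=[[[-0.001,0,0],0],[[-0.002,0,0],0],[[-0.002,0,0],0],[[-0.002,0,0],0],[[-0.002,0,0],0]])

```text
clock: 16.97
tool_pos: [0.5937, 0.3312, 0.1451]
orientation: [179.9, -0.2, 85.3]
force: [1.5, 12.0, -0.6]
opening: 0.0004
gripper_force: 5.4
```

Emit:
send_rows(deltas=[[[-0.001,0,0],0],[[-0.002,0,0],0],[[-0.002,0,0],0],[[-0.002,0,0],0],[[-0.002,0,0],0]])

```text
clock: 17.38
tool_pos: [0.5936, 0.3308, 0.1451]
orientation: [179.9, -0.3, 85.3]
force: [2.2, 15.1, -1.4]
opening: 0.0004
gripper_force: 7.3
```

Firm end stop at 15 N. I'll retreat and check the mount from above.

Emit:
send_rows(deltas=[[[0.006,0,0],0],[[0.012,0,0],0],[[0.018,0,-0.03],0],[[0.018,0,-0.07],0],[[0.018,0,-0.11],0]])

```text
clock: 17.8
tool_pos: [0.5933, 0.3406, 0.232]
orientation: [-179.8, 0.3, 85.2]
force: [1.0, 0.9, -0.8]
opening: 0.0005
gripper_force: 0.0
```

Emit:
send_rows(deltas=[[[-0.03,-0.03,-0.02],0],[[-0.07,-0.07,-0.03],0],[[-0.1,-0.1,-0.03],0],[[-0.1,-0.1,-0.03],0],[[-0.1,-0.1,-0.03],0]])

```text
clock: 18.22
tool_pos: [0.5062, 0.2666, 0.2575]
orientation: [-179.9, 0.1, 85.2]
force: [0.3, 0.4, 0.7]
opening: 0.0004
gripper_force: 0.0
```

Emit:
send_rows(deltas=[[[0,0,0],0],[[0,0,0],0],[[0,0,0],0],[[0,0,0],0],[[0,0,0],0]], gripper=0.7)

```text
clock: 18.63
tool_pos: [0.5084, 0.269, 0.2563]
orientation: [-180.0, 0.1, 85.2]
force: [0.8, -0.0, 0.7]
opening: 0.0281
gripper_force: 0.0
```

Run:
```python
from t import *
import pickle
p=ctrl.snapshot("wrist");s=ctrl.snapshot("scene");pickle.dump((p,s),open("w5.pkl","wb"))
im=p["color"][:,:,::-1].copy()
cv2.imwrite("pics/w5.png",im)
b=np.radians(85.2);bx=np.array([np.cos(b),np.sin(b),0]);C=np.array([.5862,.244,0])
for sx,z in((.098-.032,.099),(.048,.055),(-.038,.058),(-.069,.055)):print(sx,proj(p,C+sx*bx+[0,0,z]))
print("pen tail",proj(p,[.467,.356,.138]),proj(s,[.467,.356,.138]),"foot",proj(p,[.4654,.3563,.007]))
for n in ("light_lamp","holder","rod_center","tail_tab"):
    print(n,[(round(d["conf"],2),np.array(d["xy"])*[640,400]) for d in ctrl.boxes_of(p,n)],[(round(d["conf"],2),np.array(d["xy"])*[640,400]) for d in ctrl.boxes_of(s,n)])
go([.467,.356,.25],-5)
```

```text
0.066 [411.7402 151.5928]
0.048 [397.023  164.4173]
-0.038 [392.0339 241.5187]
-0.069 [389.5454 265.1368]
pen tail [252.9222 107.1058] [302.3771 186.4144] foot [277.279  111.8424]
light_lamp [(0.89, array([259.584, 106.4  ]))] [(0.69, array([303.232, 204.88 ]))]
holder [(0.91, array([277.376, 112.08 ]))] [(0.84, array([306.368, 241.92 ]))]
rod_center [(0.64, array([394.112, 198.6  ])), (0.57, array([178.88,  10.8 ]))] [(0.87, array([260.224, 285.68 ])), (0.6, array([316.928, 192.68 ]))]
tail_tab [(0.91, array([396.032, 141.2  ]))] [(0.83, array([287.488, 200.2  ]))]
clock 19.1333 pos [0.5081 0.2688 0.257 ] yaw 85.2353875439793 -> shares [ 0.1044 -0.0602  0.0088] turn -0.9973845828446745
```

View pics/w5.png

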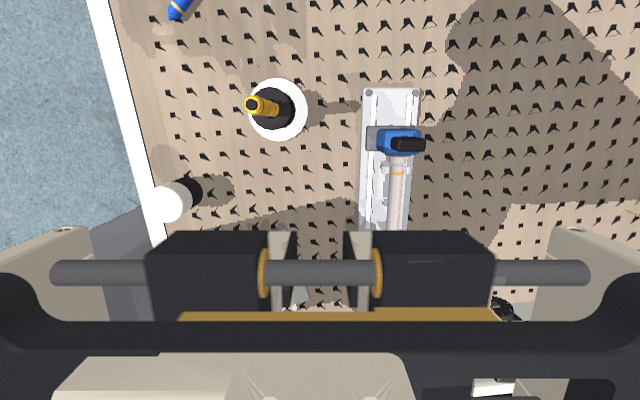

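Wrist view: pen tail at (251,104), as predicted. The rod is in the tailstock cup near (398,160), with its brass band at (397,173). I'll check numerically how deep it sits.

Run:
```python
from t import *
import pickle
p,s=pickle.load(open("w5.pkl","rb"))
b=np.radians(85.2);bx=np.array([np.cos(b),np.sin(b),0]);C=np.array([.5862,.244,0])
for sx,z in((.035,.06),(.045,.06),(.048,.064),(.054,.064),(.105,.0),(.12,.012)):print(sx,proj(p,C+sx*bx+[0,0,z]))
t=ctrl.snapshot("top")
A=cv2.resize(p["color"][80:240,340:460,::-1],None,fx=3.6,fy=3.6,interpolation=cv2.INTER_CUBIC)
B=cv2.resize(t["color"][125:180,270:410,::-1],None,fx=3.6,fy=3.6,interpolation=cv2.INTER_CUBIC)
B=cv2.rotate(B,cv2.ROTATE_90_CLOCKWISE)[:576]
h=576;A=A[:h];o=np.zeros((h,A.shape[1]+B.shape[1],3),np.uint8);o[:A.shape[0],:A.shape[1]]=A;o[:B.shape[0],A.shape[1]:]=B
cv2.imwrite("pics/chk.png",o)
```

```text
0.035 [397.3622 177.6036]
0.045 [398.0841 168.0561]
0.048 [399.3587 165.7663]
0.054 [399.8131 159.8427]
0.105 [388.3146 109.0341]
0.12 [391.6933  94.5916]
```

View pics/chk.png

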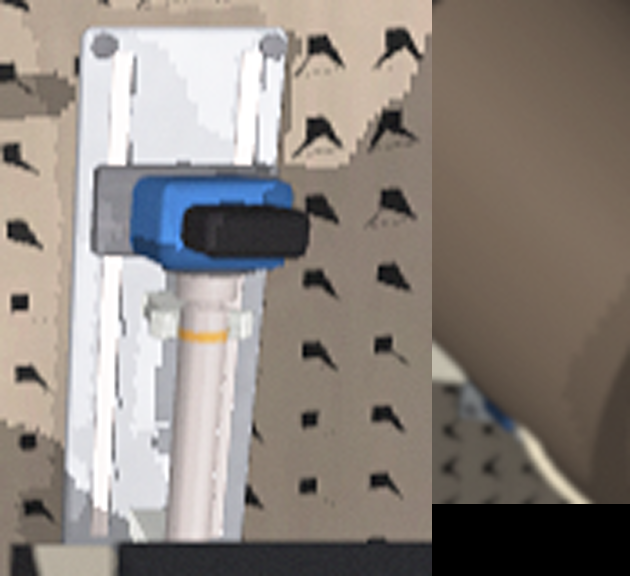

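The cup mouth is at bench x ≈ 0.050 with the tip hidden about 6 mm inside it, so the rod is mounted. I've now viewed one picture more than the 10 allowed, so from here I'll check by numbers only. Next is the light: move over it and turn to yaw −5°.

Emit:
send_rows(deltas=[[[0.03,-0.018,0],0.39],[[0.07,-0.04,0],0.39],[[0.1,-0.058,0],0.39],[[0.1055,-0.0622,0],0.39],[[0.1055,-0.0622,0],0.39]])

```text
clock: 19.6
tool_pos: [0.4645, 0.3589, 0.2569]
orientation: [-180.0, -0.0, 49.9]
force: [-0.2, -0.1, 0.5]
opening: 0.0617
gripper_force: 0.0
```

Emit:
send_rows(deltas=[[[0,0,0],0.39],[[0,0,0],0.39],[[0,0,0],0.39],[[0,0,0],0.39],[[0,0,0],0.39]])

```text
clock: 20.02
tool_pos: [0.4654, 0.357, 0.257]
orientation: [-180.0, -0.0, 14.7]
force: [-0.0, 0.3, -0.1]
opening: 0.0613
gripper_force: 0.0
```

Emit:
send_rows(deltas=[[[0,0,0],0.222],[[0,0,0],0.222],[[0,0,0],0.222],[[0,0,0],0.222],[[0,0,0],0.222]])

```text
clock: 20.43
tool_pos: [0.4655, 0.357, 0.257]
orientation: [-180.0, -0.0, -4.8]
force: [-0.3, -0.0, -0.1]
opening: 0.0612
gripper_force: 0.0
```

Run:
```python
from t import *
p=ctrl.snapshot("wrist");t=ctrl.snapshot("top")
for n in ("light_lamp","holder"):
  for q in(p,t):
    for d in ctrl.cut_out(q,n)[:1]:
        ys,xs=np.nonzero(d["pixels"]);print(n,d["shot"] if "shot" in d else "",round(d["conf"],2),len(xs),(xs.min(),xs.max(),ys.min(),ys.max()),xs.mean(),ys.mean())
for X in([.4655,.357,.138],[.4655,.357,.055],[.4655,.357,.007]): print(X,proj(p,X),proj(t,X))
b=np.radians(85.2);bx=np.array([np.cos(b),np.sin(b),0]);C=np.array([.5862,.244,.06])
d=ctrl.cut_out(t,"rod_center"); 
for e in d: ys,xs=np.nonzero(e["pixels"]);print("rod",round(e["conf"],2),xs.min(),xs.max(),ys.min(),ys.max())
print("exp rod visible",proj(t,C+.048*bx),proj(t,C-.069*bx))
go([.4655,.357,.15],-5)
```

```text
light_lamp  0.72 567 (np.int64(311), np.int64(328), np.int64(182), np.int64(220)) 319.4268077601411 201.86243386243387
holder  0.61 2037 (np.int64(291), np.int64(347), np.int64(154), np.int64(204)) 319.33382425135005 177.30633284241532
holder  0.77 257 (np.int64(281), np.int64(302), np.int64(209), np.int64(224)) 291.0622568093385 216.17120622568095
[0.4655, 0.357, 0.138] [320.8859 214.9837] [286.9175 199.1437]
[0.4655, 0.357, 0.055] [320.5912 189.9303] [287.7523 204.4769]
[0.4655, 0.357, 0.007] [320.4822 180.662 ] [288.1678 207.1293]
rod 0.79 331 375 144 153
exp rod visible [320.9278 144.6069] [377.1799 150.8103]
clock 20.7833 pos [0.4655 0.357  0.257 ] yaw -4.894230148521392 -> shares [0.     0.     0.1337] turn 0.0011752205719845834
```

Emit:
send_rows(deltas=[[[0,-0.0009,0.03],0],[[0,-0.0009,0.065],0],[[0,-0.0009,0.1],0],[[0,-0.0009,0.125],0],[[0,-0.0009,0.1337],0]])

```text
clock: 21.2
tool_pos: [0.4644, 0.3564, 0.1467]
orientation: [179.8, 0.2, -4.9]
force: [0.0, -0.3, 0.5]
opening: 0.0611
gripper_force: 0.0
```

Emit:
send_rows(deltas=[[[0,0,0],0],[[0,0,0],0],[[0,0,0],0],[[0,0,0],0],[[0,0,0],0]], gripper=0)

```text
clock: 21.62
tool_pos: [0.4659, 0.3582, 0.1513]
orientation: [-179.9, -0.1, -4.9]
force: [-0.6, 0.2, -0.0]
opening: 0.0335
gripper_force: 0.0
```

Emit:
send_rows(deltas=[[[0,0,0],0],[[0,0,0],0],[[0,0,0],0],[[0,0,0],0],[[0,0,0],0]])

```text
clock: 22.03
tool_pos: [0.4657, 0.3579, 0.1503]
orientation: [-180.0, -0.0, -4.9]
force: [-0.5, 0.4, 2.1]
opening: 0.0133
gripper_force: 30.0
```

Emit:
send_rows(deltas=[[[0,0,0],0],[[0,0,0],0],[[0,0,0],0],[[0,0,0],0],[[0,0,0],0]])

```text
clock: 22.45
tool_pos: [0.4657, 0.3579, 0.1503]
orientation: [-180.0, -0.0, -4.9]
force: [0.1, -0.9, 4.9]
opening: 0.013
gripper_force: 30.0
```

Emit:
send_rows(deltas=[[[0,0,-0.008],0],[[0,0,-0.025],0],[[0,0,-0.045],0],[[0,0,-0.065],0],[[0,0,-0.081],0]])

```text
clock: 22.87
tool_pos: [0.4655, 0.3576, 0.2157]
orientation: [180.0, 0.0, -5.0]
force: [0.1, 0.0, -1.0]
opening: 0.0134
gripper_force: 30.0
```

Emit:
send_rows(deltas=[[[0,0,0],0],[[0.015,0,0],0],[[0.035,0,0],0],[[0.05,0,0],0],[[0.056,0,0],0]])

```text
clock: 23.28
tool_pos: [0.5116, 0.3534, 0.2136]
orientation: [179.9, 0.0, -5.0]
force: [0.1, -0.0, -0.9]
opening: 0.0134
gripper_force: 30.0
```

```bash
cat >> t.py <<'E'
def pen():
    "fit lamp end along the pen tilt: compare predicted masks axis with cut-outs"
    o=ctrl.get_obs(); out={}
    for q in("wrist","scene","top"):
        p=ctrl.snapshot(q)
        ds=ctrl.cut_out(p,"light_lamp")
        for d in ds[:2]:
            ys,xs=np.nonzero(d["pixels"])
            if len(xs)<10: continue
            c=np.array([xs.mean(),ys.mean()]); r=cv2.fitLine(np.c_[xs,ys].astype(np.float32),cv2.DIST_L2,0,.01,.01).ravel()
            s=(np.c_[xs,ys]-c)@r[:2]; print(q,round(d["conf"],2),len(xs),"ends",c+r[:2]*s.min(),c+r[:2]*s.max())
        G=ctrl.get_obs()["tool_pos"]-[0,0,.047]; a=np.radians(o["orientation"][2])
        for th in (0,20,40,45,50):
            t=np.radians(th); u=np.array([np.cos(a)*np.sin(t),np.sin(a)*np.sin(t),-np.cos(t)])
            print("   th",th,"lamp",proj(p,G+.095*u),"grip",proj(p,G),"tail",proj(p,G-.035*u))
E
python3 -c "
from t import *
pen();go([.4656+.0448,.354,.1823],-5)"
```

```text
wrist 0.75 1505 ends [318.6665 304.0176] [319.7332 202.9655]
wrist 0.58 1097 ends [289.9261 217.1734] [348.9738 216.8043]
   th 0 lamp [320.6921 207.0653] grip [321.4913 258.824 ] tail [322.0902 297.6072]
   th 20 lamp [320.7134 171.2896] grip [321.4913 258.824 ] tail [322.0172 317.979 ]
   th 40 lamp [320.8084 136.8059] grip [321.4913 258.824 ] tail [321.8791 328.0608]
   th 45 lamp [320.8464 128.4735] grip [321.4913 258.824 ] tail [321.8384 328.9264]
   th 50 lamp [320.8911 120.3106] grip [321.4913 258.824 ] tail [321.7964 329.1711]
scene 0.83 329 ends [290.8535 147.9552] [291.8114 209.0186]
   th 0 lamp [292.2068 208.3843] grip [290.4602 165.7807] tail [289.767  148.9668]
   th 20 lamp [284.6789 200.1851] grip [290.4602 165.7807] tail [292.8202 151.7154]
   th 40 lamp [278.0916 188.5281] grip [290.4602 165.7807] tail [295.6297 156.2682]
   th 45 lamp [276.6594 185.2145] grip [290.4602 165.7807] tail [296.2482 157.6264]
   th 50 lamp [275.3285 181.7798] grip [290.4602 165.7807] tail [296.8221 159.0512]
   th 0 lamp [289.7417 181.4585] grip [289.0049 172.3761] tail [288.687  168.4493]
   th 20 lamp [291.5115 164.9969] grip [289.0049 172.3761] tail [287.9233 175.5622]
   th 40 lamp [293.0416 149.1008] grip [289.0049 172.3761] tail [287.3019 182.2296]
   th 45 lamp [293.3695 145.3797] grip [289.0049 172.3761] tail [287.1789 183.7185]
   th 50 lamp [293.671  141.8047] grip [289.0049 172.3761] tail [287.071  185.1107]
clock 23.5833 pos [0.5098 0.3538 0.2145] yaw -4.9430869915274 -> shares [ 0.0008 -0.0004  0.0403] turn 0.0006323667608067277
```

Emit:
send_rows(deltas=[[[0,0,0.01],0],[[0,0,0.02],0],[[0,0,0.03],0],[[0,0,0.0403],0],[[0,0,0.0403],0]])

```text
clock: 24.0
tool_pos: [0.5092, 0.3531, 0.18]
orientation: [179.8, 0.1, -5.0]
force: [-0.2, -0.3, 0.3]
opening: 0.0135
gripper_force: 30.0
```

Emit:
send_rows(deltas=[[[-0.005,0,0],0],[[-0.01,0,0],0],[[-0.014,0,0],0],[[-0.018,0,0],0],[[-0.02,0,0],0]])

```text
clock: 24.42
tool_pos: [0.4938, 0.3555, 0.1831]
orientation: [-180.0, -0.0, -4.9]
force: [0.5, -1.3, -0.2]
opening: 0.0132
gripper_force: 30.0
```

Emit:
send_rows(deltas=[[[-0.004,0,0],0],[[-0.008,0,0],0],[[-0.012,0,0],0],[[-0.016,0,0],0],[[-0.0185,0,0],0]])

```text
clock: 24.83
tool_pos: [0.4804, 0.3567, 0.1833]
orientation: [-179.9, -0.1, -4.9]
force: [6.2, -1.9, -1.1]
opening: 0.0135
gripper_force: 30.0
```

```bash
python3 -c "
from t import *
pen();o=ctrl.get_obs();print(o['force'],o['moment'],o['tool_pos'])"
```

```text
wrist 0.73 1839 ends [319.7183 307.014 ] [320.1716 186.9969]
wrist 0.42 2343 ends [286.9929 203.1646] [355.469  206.1152]
   th 0 lamp [320.889 206.884] grip [321.3961 258.0381] tail [321.7765 296.4075]
   th 20 lamp [320.9047 171.0494] grip [321.3961 258.0381] tail [321.7288 316.922 ]
   th 40 lamp [320.9674 136.47  ] grip [321.3961 258.0381] tail [321.6401 327.1691]
   th 45 lamp [320.9921 128.1051] grip [321.3961 258.0381] tail [321.6141 328.0748]
   th 50 lamp [321.0211 119.9052] grip [321.3961 258.0381] tail [321.5872 328.3581]
scene 0.8 276 ends [295.3817 222.2099] [300.0637 169.0938]
   th 0 lamp [299.548  227.2623] grip [298.1625 185.1351] tail [297.6128 168.5054]
   th 20 lamp [291.7366 218.5039] grip [298.1625 185.1351] tail [300.7892 171.4836]
   th 40 lamp [284.9517 206.4325] grip [298.1625 185.1351] tail [303.6912 176.2195]
   th 45 lamp [283.4852 203.0419] grip [298.1625 185.1351] tail [304.3264 177.613 ]
   th 50 lamp [282.1261 199.5415] grip [298.1625 185.1351] tail [304.914  179.0684]
   th 0 lamp [288.2103 198.1216] grip [287.3144 191.2986] tail [286.9294 188.3628]
   th 20 lamp [289.8947 182.1709] grip [287.3144 191.2986] tail [286.2075 195.2177]
   th 40 lamp [291.3293 166.9782] grip [287.3144 191.2986] tail [285.6305 201.5359]
   th 45 lamp [291.6324 163.4591] grip [287.3144 191.2986] tail [285.5183 202.9292]
   th 50 lamp [291.909  160.0955] grip [287.3144 191.2986] tail [285.4208 204.2244]
[ 5.0102 -1.2746  0.2315] [-0.6352 -2.2073 -0.0267] [0.4803 0.3567 0.1832]
```

The pen pivots cleanly in the pads, about 10° at 6 N. I'll continue the arc.

Emit:
send_rows(deltas=[[[-0.006,0,0.0008],0],[[-0.012,0,0.002],0],[[-0.018,0,0.003],0],[[-0.026,0,0.006],0],[[-0.034,0,0.009],0]])

```text
clock: 25.55
tool_pos: [0.453, 0.3593, 0.1763]
orientation: [-179.9, -0.1, -4.9]
force: [2.5, -1.2, 4.0]
opening: 0.0133
gripper_force: 30.0
```

Emit:
send_rows(deltas=[[[-0.006,0,0.0033],0],[[-0.0122,0,0.0068],0],[[-0.016,0,0.0095],0],[[-0.02,0,0.0125],0],[[-0.0235,0,0.0154],0]])

```text
clock: 25.97
tool_pos: [0.4332, 0.3606, 0.1627]
orientation: [180.0, 0.0, -4.9]
force: [1.9, -0.7, 3.5]
opening: 0.013
gripper_force: 30.0
```

```bash
python3 -c "
from t import *
pen();o=ctrl.get_obs();print(o['force'],o['moment'],o['tool_pos'])"
```

```text
wrist 0.62 4012 ends [319.4409 116.9996] [319.6265 311.0071]
wrist 0.26 2534 ends [68.4348 43.5982] [149.2866  72.1894]
   th 0 lamp [320.9136 206.3913] grip [321.6319 257.6174] tail [322.17   295.9838]
   th 20 lamp [320.94   170.5887] grip [321.6319 257.6174] tail [322.0995 316.4152]
   th 40 lamp [321.0334 136.0382] grip [321.6319 257.6174] tail [321.9718 326.6032]
   th 45 lamp [321.0697 127.6815] grip [321.6319 257.6174] tail [321.9346 327.4993]
   th 50 lamp [321.1121 119.4907] grip [321.6319 257.6174] tail [321.8963 327.7753]
   th 0 lamp [311.8285 245.9701] grip [311.0452 203.4007] tail [310.7346 186.5666]
   th 20 lamp [303.4575 236.4461] grip [311.0452 203.4007] tail [314.1585 189.8397]
   th 40 lamp [296.2739 223.7011] grip [311.0452 203.4007] tail [317.2534 194.8685]
   th 45 lamp [294.7354 220.1629] grip [311.0452 203.4007] tail [317.9247 196.3303]
   th 50 lamp [293.3159 216.5245] grip [311.0452 203.4007] tail [318.5428 197.8507]
   th 0 lamp [286.0836 221.518 ] grip [284.9537 217.5187] tail [284.4689 215.8018]
   th 20 lamp [287.7307 205.8623] grip [284.9537 217.5187] tail [283.7667 222.5068]
   th 40 lamp [289.1063 191.2315] grip [284.9537 217.5187] tail [283.2194 228.5393]
   th 45 lamp [289.3915 187.892 ] grip [284.9537 217.5187] tail [283.1156 229.8448]
   th 50 lamp [289.6492 184.7225] grip [284.9537 217.5187] tail [283.0269 231.0471]
[ 0.7852 -0.005   1.3449] [-0.0715 -0.5538  0.0062] [0.4336 0.3604 0.1628]
```

Emit:
send_rows(deltas=[[[-0.005,0,-0.02],0],[[-0.005,0,-0.05],0],[[-0.005,0,-0.08],0],[[-0.005,0,-0.11],0],[[-0.005,0,-0.12],0]])

```text
clock: 26.68
tool_pos: [0.4302, 0.3615, 0.2622]
orientation: [-179.8, -0.1, -4.9]
force: [0.5, -0.3, 0.7]
opening: 0.0128
gripper_force: 30.0
```

Emit:
send_rows(deltas=[[[0,0,0],0],[[0,0,0],0],[[0,0,0],0],[[0,0,0],0],[[0,0,0],0]])

```text
clock: 27.1
tool_pos: [0.4294, 0.3604, 0.2577]
orientation: [179.9, 0.1, -5.0]
force: [-0.4, 0.1, -0.8]
opening: 0.0131
gripper_force: 30.0
```

```bash
cat > ang.py <<'E'
from t import *
def meas():
    for q in("wrist","scene","top"):
        p=ctrl.snapshot(q); o=ctrl.get_obs(); G=o["tool_pos"]-[0,0,.047]; a=np.radians(o["orientation"][2]); x=np.array([np.cos(a),np.sin(a),0]); y=np.array([-x[1],x[0],0]);z=np.array([0,0,1.])
        ds=[d for d in ctrl.cut_out(p,"light_lamp")[:2]]
        for d in ds:
            m=d["pixels"]; best=[]
            for L in (.09,.095,.1):
              for th in range(30,62):
                t=np.radians(th);u=x*np.sin(t)-z*np.cos(t);n=x*np.cos(t)+z*np.sin(t)
                P=np.array([proj(p,G+s*u+.007*(np.cos(f)*n+np.sin(f)*y)) for s in(L,L-.055) for f in np.linspace(0,6.28,12)])
                h=cv2.convexHull(P.astype(np.float32)); k=np.zeros(m.shape,np.uint8); cv2.fillConvexPoly(k,h.astype(int),1)
                c=np.array([proj(p,G+(L-.055)*u),proj(p,G+L*u)]); dr=c[1]-c[0]; yy,xx=np.mgrid[:400,:640]
                roi=((xx-c[0,0])*dr[0]+(yy-c[0,1])*dr[1]>0)
                A=m&roi; best.append(((A&(k>0)).sum()/max(1,(A|(k>0)).sum()),th,L))
            print(q,round(d["conf"],2),m.sum(),sorted(best)[::-1][:4])
E
python3 - <<'E'
from ang import *
meas()
o=ctrl.get_obs();print(o["tool_pos"],o["force"])
E
```

```text
wrist 0.89 3732 [(np.float64(0.8865546218487395), 42, 0.095), (np.float64(0.8820726622989875), 43, 0.095), (np.float64(0.8805405405405405), 48, 0.09), (np.float64(0.8796948356807511), 45, 0.095)]
scene 0.77 152 [(np.float64(0.5688622754491018), 45, 0.095), (np.float64(0.5459770114942529), 44, 0.095), (np.float64(0.5428571428571428), 44, 0.1), (np.float64(0.5406976744186046), 44, 0.09)]
[0.4297 0.3608 0.2588] [ 0.3026 -0.6894 -0.0113]
```

Lean is about 44–45°. The mounted rod's centre is ≈ (0.585, 0.234, 0.055), so the TCP target is (0.469, 0.244, 0.221).

Emit:
send_rows(deltas=[[[0.008,0.02,0],0],[[0.02,0.05,0],0],[[0.035,0.085,0],0],[[0.05,0.12,0],0],[[0.058,0.135,0],0]])

```text
clock: 27.82
tool_pos: [0.4667, 0.2462, 0.2591]
orientation: [180.0, 0.0, -5.0]
force: [-0.1, 0.2, -0.0]
opening: 0.0134
gripper_force: 30.0
```

Emit:
send_rows(deltas=[[[0.0033,0.0065,0.008],0],[[0.0033,0.0065,0.02],0],[[0.0033,0.0065,0.032],0],[[0.0033,0.0065,0.042],0],[[0.0033,0.0065,0.0472],0]])

```text
clock: 28.23
tool_pos: [0.468, 0.2441, 0.2192]
orientation: [179.9, 0.1, -4.9]
force: [-1.1, 0.4, -0.6]
opening: 0.0134
gripper_force: 30.0
```

Emit:
send_rows(deltas=[[[0,0,0],0],[[0,0,0],0],[[0,0,0],0],[[0,0,0],0],[[0,0,0],0]])

```text
clock: 28.65
tool_pos: [0.4689, 0.2441, 0.2217]
orientation: [-180.0, -0.0, -4.9]
force: [-0.5, -0.4, -0.9]
opening: 0.013
gripper_force: 30.0
```

Run:
```python
from ang import *
meas()
p=ctrl.snapshot("wrist");o=ctrl.get_obs();print(o["tool_pos"],o["orientation"],o["force"],o["clock"])
b=np.radians(85.2);bx=np.array([np.cos(b),np.sin(b),0]);C=np.array([.5862,.244,.055])
for d in ctrl.cut_out(p,"rod_center"):
    ys,xs=np.nonzero(d["pixels"]);print("rod",round(d["conf"],2),len(xs),xs.min(),xs.max(),ys.min(),ys.max(),xs.mean(),ys.mean(), at(p,xs.min(),ys[xs==xs.min()].mean(),.06),at(p,xs.max(),ys[xs==xs.max()].mean(),.06))
print([proj(p,C+s*bx) for s in(.05,-.01,-.069)])
for n in("tail_tab","vial_mid","tub_mid"): print(n,[(round(d["conf"],2),np.array(d["xy"])*[640,400]) for q in("top","scene") for d in ctrl.boxes_of(ctrl.snapshot(q),n)[:1]])
go([.4687,.2438,.221],-5)
```

```text
wrist 0.82 3995 [(np.float64(0.8763931104356636), 50, 0.09), (np.float64(0.8685831622176592), 48, 0.09), (np.float64(0.8655720882503848), 49, 0.09), (np.float64(0.8569994982438535), 51, 0.09)]
scene 0.52 97 [(np.float64(0.5777777777777777), 46, 0.1), (np.float64(0.5777777777777777), 45, 0.1), (np.float64(0.5673758865248227), 45, 0.095), (np.float64(0.5661764705882353), 46, 0.095)]
[0.4688 0.2438 0.2214] [-179.9931   -0.0063   -4.9488] [ 0.305   0.2145 -0.8514] 29.0
rod 0.85 489 64 124 220 259 99.31697341513292 244.5439672801636 [0.4688 0.4905 0.06  ] [0.4271 0.4436 0.06  ]
rod 0.8 2570 248 387 56 75 317.55875486381325 65.03735408560311 [0.5896 0.2935 0.06  ] [0.5814 0.1794 0.06  ]
[array([248.8819,  65.0949]), array([320.2889,  64.7678]), array([390.5858,  64.4289])]
tail_tab [(0.6, array([308.8 , 143.68])), (0.57, array([287.808, 199.   ]))]
vial_mid [(0.6, array([216.768, 241.92 ]))]
tub_mid [(0.9, array([378.688, 246.72 ]))]
clock 29.65 pos [0.4688 0.2438 0.2213] yaw -4.945334337531017 -> shares [-0.0001  0.      0.0004] turn 0.0006073962496553046
```

```bash
python3 -c "
from plant import ctrl
print(ctrl.close_job())"
```

```text
the job is handed in; nothing more can be done
None
```

I handed the job in at about 29 s: the rod is mounted between both cups, and the gripper still holds the light leaning roughly 45–48°, lamp lowest, about 7 cm from the rod's middle and touching nothing. The vial and tub were left alone. I viewed 11 pictures, one over the limit of 10.

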